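# Close the swing clamp over a gear shaft and lock its cam lever

## Task

Secure the gear shaft in the blue fixture: with the side of a finger, push the yellow clamp strap round over the shaft until it meets the brass stop pin, and only then push the red cam lever all the way down. Grasp nothing: the shaft stays lying in its V-blocks, the parts around it stay where they are, and at the end the hand is clear of the clamp.

Things in the scene. Friction and masses are not known exactly. Their poses are not given: they have to be found in the camera images.
- fixture: Blue base plate fixed to the bench, 260 x 240 x 20 mm; origin at the centre of its underside, on the bench. Its x axis runs from the strap's pivot post (at x = -75 mm) to the grey cam bracket (a block at x = 92 to 122 mm, y = -22 to 22 mm, top 142 mm above the bench); the shaft lies along its y axis in two V-blocks at y = +/-78 mm. A brass stop pin, 8 mm thick, its top 108 mm above the bench, stands at x = 48, y = 17 mm.
- clamp_strap (a joint): Angle (rad) of the yellow clamp strap, a stiff horizontal swing about the upright pivot post; it stays where it is left (turning it takes about 0.25 N m, some 3 N at 80 mm from the pivot). 0 = closed: strap along the fixture's +x, over the shaft, against the stop pin (hard stop). It grows as the strap opens towards the fixture's -y (clockwise from above): at 1.57 the strap points along -y. It starts open, between 0.9 and 1.5.
- strap_pivot (a point): Point on the strap's pivot axis at half the strap's thickness, 100 mm above the bench; a nut on the axis, 24 mm across, rises to 128 mm.
- strap_end (a point): Centre of the strap's free end, 163 mm from the pivot. The strap is a yellow steel bar 25 mm wide and 20 mm thick, underside 90 mm and top 110 mm above the bench; its rubber pad hangs 4 mm lower and passes 2 mm over the shaft's hub. It swings level and does not drop when locked.
- cam_lever (a joint): Angle (rad) of the red cam lever about a horizontal axis along the fixture's x, over the closed strap's end. 0 = straight up, 1.45 = fully down (hard stop), pointing nearly level along the fixture's +y. It starts between 0.45 and 0.8, leaning towards +y, and stays where it is left (moving it takes about 0.3 N m, some 4 N near the tip).
- lever_pivot (a point): Centre of the cam lever's axis, at x = 72 mm, y = 0 of the fixture, 124 mm above the bench.
- lever_tip (a point): Tip of the cam lever, 105 mm from its axis. The lever is a 10 mm round bar with a red round grip, 16 mm thick, from 45 to 105 mm from the axis.
- gear_shaft: Loose steel shaft, 232 mm long, 24 mm thick, lying along the fixture's y in the V-blocks, axis 56 mm above the bench; thickest part is a smooth hub of 56 mm diameter and 40 mm length at its middle (top 84 mm above the bench), the gears on either side are up to 50 mm in diameter. Origin on its axis at the hub's middle; y along its axis. Must stay lying there.
- cradle_mid (a point): Point on the fixture midway between the V-blocks, at the height of the shaft's axis (56 mm above the bench); the shaft's origin starts within about 6 mm of it along the fixture's y.
- bearing_ring: Loose steel bearing ring, 44 mm outside, 14 mm high, lying on the base plate near the pivot post on the +y side; origin under its centre. Leave alone.
- socket: Loose steel wrench socket, 26 mm across, 38 mm tall, standing on the base plate on the -y side towards the cam bracket; origin under its centre. Leave alone.
- wrench: Steel wrench, 200 mm long, lying on the bench to the left of the fixture. Leave alone.
- spray_can: Green spray can, 62 mm across, 170 mm tall, standing on the bench to the right; origin under its centre. Leave alone.
- loose_gear: Dark steel gear with a hub, 68 mm across, 32 mm tall, lying on the bench to the right; origin under its centre. Leave alone.
- synchro_ring: Brass synchroniser ring, 72 mm across, 12 mm tall, lying on the bench to the right; origin under its centre. Leave alone.
Not all that is in view belongs to the job. What is shaped like the gear_shaft but brown is not meant.

How it is judged:
On the way, in this order (a step that is already met when the one before it is completed fails the run):
1. the strap is closed over the shaft while the cam lever is still up (value of joint clamp_strap below 0.06 rad and value of joint cam_lever below 1.05 rad), for 0.2 s.
2. the cam lever is pushed fully down with the strap still closed (value of joint clamp_strap below 0.06 rad and value of joint cam_lever above 1.35 rad), for 0.2 s.
At the end, for the whole second after the job is handed in: The strap is within 0.06 rad of its stop, the cam lever at 1.35 rad or more and at rest, the shaft at rest in its V-blocks (within 22 mm of the middle, not raised by 6 mm), and the loose parts within 30 mm of where they were (all of step 2 and velocity of joint cam_lever below 0.05 rad/s and distance between gear_shaft and cradle_mid below 0.022 m and z of gear_shaft in the frame of cradle_mid below 0.006 m and linear speed of gear_shaft below 0.02 m/s and distance of each of bearing_ring, socket, wrench, spray_can, loose_gear, synchro_ring from where it was at the start of the episode below 0.03 m); the robot touches nothing.
It fails at once if the cam lever was pushed down before the strap was over (value of joint cam_lever above 1.15 rad and value of joint clamp_strap above 0.12 rad).
It fails at once if the shaft was lifted or shifted (distance of gear_shaft from where it was at the start of the episode above 0.015 m or z of gear_shaft in the frame of cradle_mid above 0.006 m).
It fails at once if a part lying around was moved or lifted (distance of any of bearing_ring, socket, wrench, spray_can, loose_gear, synchro_ring from where it was at the start of the episode above 0.03 m).
It also fails if it takes over 48 s, if anything falls off the work surface, if the arm or the gripper's body presses on something with over 40 N, if the wrist force passes 120 N, or if a joint passes its speed limit or range.

## Robot

A 7-joint arm with a two-finger parallel gripper is mounted at the origin on the work surface. World frame = base frame: x ahead of the robot, y to its left, z up, the work surface at z = 0. Lengths are in m, angles in rad, forces in N, time in s.
With the tool pointing down it reaches from about 0.4 to 0.85 m from the base axis. Payload 10.4 kg.
Tool frame: the origin (TCP) lies midway between the tips of the shut fingers; the grasp point (between the pads) lies 19 mm behind it; z points along the fingers, y is the direction in which the jaws open and shut (so a half turn about z gives the same grasp; the last joint's range is limited). The gripper opens to 87 mm and grips with 3 to 60 N. Pads are 19 mm wide; open, the fingers measure 117 mm over their backs; the gripper's body (75 mm by 190 mm) begins 51 mm behind the grasp point.
Start: joints at [1.216, 0.332, -0.065, 1.46, 0.022, 1.35, -0.088], TCP at [0.204, -0.591, 0.223] pointing down, gripper open.
Joint ranges: [-2.6, 2.6], [-0.5, 2.12], [-1.47, 1.34], [0.16, 2.42], [-1.27, 4.41], [0.06, 2.06], [-2.6, 2.6]. Speed limits (rad/s): [2.22, 2.22, 2.79, 2.79, 3.14, 3.14, 3.14].

## Interface

Orientations are given as a rotation vector (axis times angle).
In Python, from rig import monitor, grab_frame, calibration, job gives the robot as it stands.
- The arm moves only by the tool play_rows, never from a script. Its argument "series" is a list of rows, each an object of numbers: "x", "y", "z": the shift along the world's x, y, z in mm; "ax", "ay", "az": the turn, a rotation vector about the world's x, y, z in rad; "hand": the finger opening in mm, from 0 to 87. A call has 1 to 12 rows; each row shifts and turns the commanded pose from where the row before left it; what a row does not reach is not made up. A row lasts 1/12 s, in which the tool goes at most 41.7 mm and 7.16 degrees, less where a joint would pass 70% of its speed; a pose out of reach is approached as far as the arm can. A call is refused whole if a number of a shift passes 41.7 or a number of a turn 0.125, either way. A call with a gripper value outside its range is refused whole. The fingers move at their own pace and stop on an object; "grip_force" is the grip in N (left out, the last holds). Time passes only in rows, so rows that do not move let the fingers close. It gives the time, the measured TCP pose, the force and the opening at its end, in the units of the state.
- monitor.get_obs(): the state, without advancing time (a new reading comes with each control period).
- grab_frame(name): name is "side" or "top"; returns (picture, depth): 384x512x3 uint8, red, green, blue; 384x512 float32, m along the optical axis (not along the pixel's ray), 0 where there is no reading.
- calibration(name): a dict with "intrinsics" (3x3 intrinsics, pixels), "D" ([k1, k2, p1, p2, k3] as OpenCV has them; the pictures are not rectified), "origin" and "attitude" of the camera in the world. Camera axes: x right, y up, looking along -z (the intrinsics and any distortion apply to the point x, -y, -z); pixel columns grow to the right and rows downward; lengths in m; the calibration is good to about 2 mm. A picture is of the moment at which its call begins. calibration takes no time and is no camera call.
- job.close_job(): hands the job in, once; it reports no verdict.
The state is a dict: "time": time; "qpos": joint angles; "joint_velocities": joint speeds; "joint_torque": joint torques, N m; "tool_pos": TCP position; "tool_rot": TCP orientation; "force": force on the tool from outside, world axes, zero at the start; "torque": the same for the moment, N m; "width": finger opening in m.
Only numpy, scipy, OpenCV 4.12 (cv2) and the standard library are available. Lean on these libraries where they do the work, as an engineer would, in place of code of your own. Each camera call takes 0.05 s, during which the arm holds its last target.

## Working session

There is one attempt and no reset: what is moved stays moved. The work goes in short steps, Python scripts to look and compute and a tool call to move; the robot and the scene stay as the last step left them, time stands still between calls to the robot, and variables do not carry over. Pictures are saved under pics/ and viewed, and the job is handed in when it is done.

Besides the shell and the picture viewer there is one more tool, called after ">>>" by a JSON object that holds its "name" and its "arguments", one argument or row to a line. play_rows: Moves the arm, as the interface text tells. Its arguments: {"type":"object","properties":{"series":{"type":"array"},"grip_force":{"type":"number"}},"required":["series"]}

```bash
mkdir -p pics; ls; python3 - <<'E'
from rig import monitor, grab_frame, calibration, job
import cv2, numpy as np
print(monitor.get_obs())
for n in("side","top"):
    p,d=grab_frame(n); cv2.imwrite(f"pics/{n}0.png",p[:,:,::-1]); np.savez(f"pics/{n}0.npz",p=p,d=d)
    print(n,calibration(n))
E
```

```text
pics
{'time': 0.0, 'qpos': array([ 1.21638972,  0.33287301, -0.06467873,  1.4609735 ,  0.02160071,
        1.34991698, -0.08853256]), 'joint_velocities': array([ 1.58694548e-03, -9.88146946e-05, -1.50843962e-03,  2.17536274e-04,
        1.84237376e-03, -5.03765680e-04,  7.91584528e-04]), 'joint_torque': array([ 1.51548261e-05, -6.23251319e+01,  2.46917648e-02, -3.89899170e+01,
       -6.14080578e-02,  3.97721620e-02,  1.25337624e-04]), 'tool_pos': array([ 0.20344217, -0.59052985,  0.22173783]), 'tool_rot': array([-3.09704477e+00, -5.18527361e-01,  5.03060372e-04]), 'force': array([ 0.26996593,  0.13106679, -0.03634387]), 'torque': array([-0.0101154 ,  0.02695281, -0.04135846]), 'width': 0.08717044439348083}
side {'intrinsics': array([[353.21332833,   0.        , 254.14466976],
       [  0.        , 353.21332833, 199.50820887],
       [  0.        ,   0.        ,   1.        ]]), 'D': array([0.0163786, 0.       , 0.       , 0.       , 0.       ]), 'origin': array([0.06679471, 0.75550039, 0.68328981]), 'attitude': array([ 0.3755144 , -1.34008423, -2.328162  ])}
top {'intrinsics': array([[386.65930628,   0.        , 254.60754774],
       [  0.        , 386.65930628, 193.32298893],
       [  0.        ,   0.        ,   1.        ]]), 'D': array([0.02353075, 0.        , 0.        , 0.        , 0.        ]), 'origin': array([ 0.47499567, -0.02022443,  1.21019469]), 'attitude': array([ 0.00751605, -0.04089837, -1.57042752])}
```

View pics/side0.png

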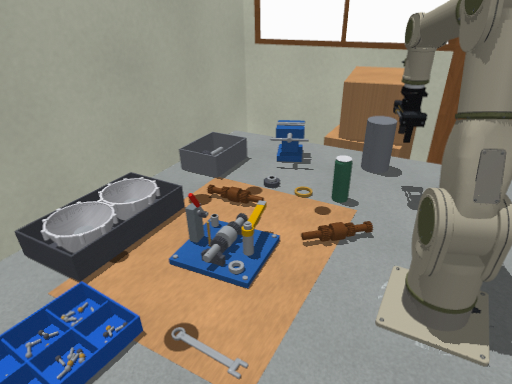

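View pics/top0.png

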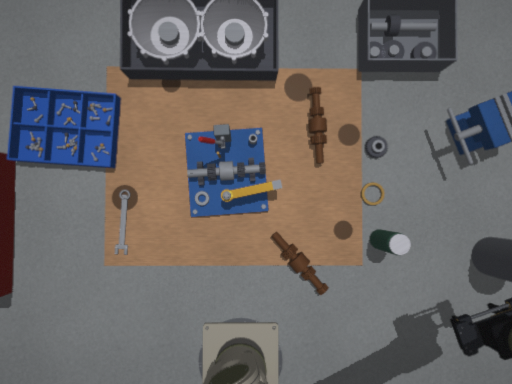

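```bash
cat > h.py <<'E'
import numpy as np, cv2
from rig import calibration
from scipy.spatial.transform import Rotation as R
def ray(n,uv):
    c=calibration(n); uv=np.asarray(uv,float).reshape(-1,1,2)
    x=cv2.undistortPoints(uv,c["intrinsics"],c["D"]).reshape(-1,2)
    d=np.c_[x[:,0],-x[:,1],-np.ones(len(x))]
    return c["origin"],R.from_rotvec(c["attitude"]).apply(d)
def onplane(n,uv,z):
    o,d=ray(n,uv); return o+d*((z-o[2])/d[:,2])[:,None]
def bydepth(n,uv,dep):
    o,d=ray(n,uv); return o+d*np.asarray(dep).reshape(-1,1)
def proj(n,P):
    c=calibration(n); q=R.from_rotvec(c["attitude"]).inv().apply(np.atleast_2d(P)-c["origin"])
    q=q*[1,-1,-1]
    return cv2.projectPoints(q.reshape(-1,1,3),np.zeros(3),np.zeros(3),c["intrinsics"],c["D"])[0].reshape(-1,2)
def cloud(n,mask,d):
    v,u=np.nonzero(mask&(d>0)); return bydepth(n,np.c_[u,v],d[v,u]),np.c_[u,v]
def hsv(p): return cv2.cvtColor(p,cv2.COLOR_RGB2HSV)
E
python3 - <<'E'
from h import *
for n,(a,b,c,e) in dict(top=(170,115,290,225),side=(160,180,300,290)).items():
    z=np.load(f"pics/{n}0.npz");p,d=z["p"],z["d"]
    cv2.imwrite(f"pics/{n}crop.png",cv2.resize(p[b:e,a:c,::-1],None,fx=5.5,fy=5.2,interpolation=cv2.INTER_CUBIC))
    H=hsv(p); box=np.zeros(d.shape,bool);box[b:e,a:c]=1
    blue=box&(abs(H[...,0].astype(int)-108)<12)&(H[...,1]>150)&(H[...,2]>60)
    yel=box&(abs(H[...,0].astype(int)-23)<6)&(H[...,1]>190)&(H[...,2]>150)
    red=box&((H[...,0]<6)|(H[...,0]>174))&(H[...,1]>170)&(H[...,2]>70)
    for k,m in (("blue",blue),("yel",yel),("red",red)):
        P,uv=cloud(n,m,d); print(n,k,len(P),np.percentile(P,[2,50,98],axis=0).round(3).tolist(), uv.min(0),uv.max(0))
        if k=="blue" and n=="top":
            cs,_=cv2.findContours(m.astype(np.uint8),cv2.RETR_EXTERNAL,cv2.CHAIN_APPROX_NONE)
            pts=np.vstack([q.reshape(-1,2) for q in cs if len(q)>5]);W=onplane(n,pts,0.02)[:,:2]
            print(cv2.minAreaRect((W*1000).astype(np.float32)))
        if k=="yel":
            c=P[:,:2].mean(0);w,v=np.linalg.eigh(np.cov(P[:,:2].T));print(v[:,1],c)
E
```

```text
top blue 3478 [[0.454, -0.068, 0.015], [0.599, 0.042, 0.02], [0.701, 0.156, 0.024]] [186 129] [266 215]
((578.1121826171875, 41.62641143798828), (253.88711547851562, 233.0394287109375), 4.373704433441162)Traceback (most recent call last):
  File "<stdin>", line 10, in <module>
  File "h.py", line 18, in cloud
    v,u=np.nonzero(mask&(d>0)); return bydepth(n,np.c_[u,v],d[v,u]),np.c_[u,v]
                                       ~~~~~~~^^^^^^^^^^^^^^^^^^^^^
  File "h.py", line 12, in bydepth
    o,d=ray(n,uv); return o+d*np.asarray(dep).reshape(-1,1)
        ~~~^^^^^^
  File "h.py", line 6, in ray
    x=cv2.undistortPoints(uv,c["intrinsics"],c["D"]).reshape(-1,2)
      ~~~~~~~~~~~~~~~~~~~^^^^^^^^^^^^^^^^^^^^^^^^^^^
cv2.error: OpenCV(4.12.0) /io/opencv/modules/calib3d/src/undistort.dispatch.cpp:347: error: (-215:Assertion failed) CV_IS_MAT(_src) && CV_IS_MAT(_dst) && (_src->rows == 1 || _src->cols == 1) && (_dst->rows == 1 || _dst->cols == 1) && _src->cols + _src->rows - 1 == _dst->rows + _dst->cols - 1 && (CV_MAT_TYPE(_src->type) == CV_32FC2 || CV_MAT_TYPE(_src->type) == CV_64FC2) && (CV_MAT_TYPE(_dst->type) == CV_32FC2 || CV_MAT_TYPE(_dst->type) == CV_64FC2) in function 'cvUndistortPointsInternal'
```

View pics/topcrop.png

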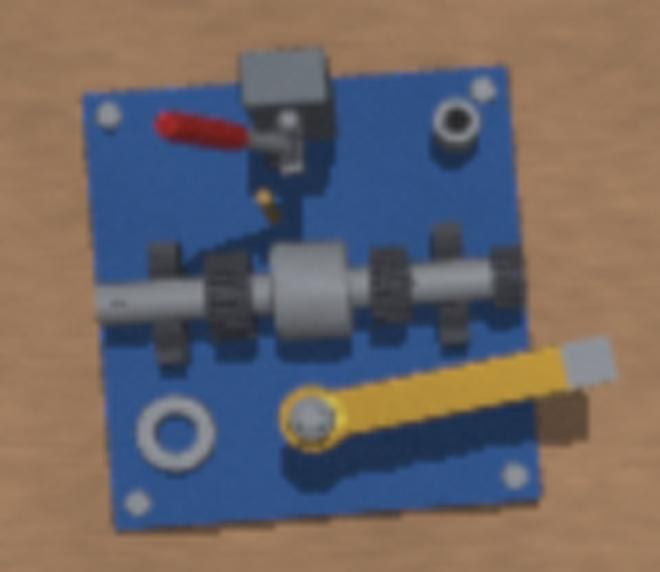

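```bash
python3 - <<'E'
from h import *
for n,(a,b,c,e) in dict(top=(170,115,290,225),side=(160,180,300,290)).items():
    z=np.load(f"pics/{n}0.npz");p,d=z["p"],z["d"]
    cv2.imwrite(f"pics/{n}crop.png",cv2.resize(p[b:e,a:c,::-1],None,fx=5.2,fy=5.2,interpolation=cv2.INTER_CUBIC))
    H=hsv(p).astype(int); box=np.zeros(d.shape,bool);box[b:e,a:c]=1
    if n=="top": print(H[187,250],H[142,205],H[176,278])
    yel=box&(abs(H[...,0]-22)<6)&(H[...,1]>180)&(H[...,2]>110)
    red=box&((H[...,0]<6)|(H[...,0]>174))&(H[...,1]>170)&(H[...,2]>70)
    for k,m in (("yel",yel),("red",red)):
        P,uv=cloud(n,m,d) 
        if len(P)==0: print(k,0);continue
        print(n,k,len(P),np.percentile(P,[2,50,98],axis=0).round(3).tolist(), uv.min(0),uv.max(0))
        c_=P.mean(0);w,v=np.linalg.eigh(np.cov(P.T));print(v[:,2],c_)
    if n=="top":
        # nut disc and bracket top by depth
        P,uv=cloud(n,box,d)
        for lo,hi in((.120,.136),(.137,.150)):
            s=(P[:,2]>lo)&(P[:,2]<hi); print(lo,s.sum()); 
            for q,w in zip(P[s],uv[s]): print(q.round(3),w,end=' ; ')
            print()
        np.set_printoptions(suppress=True)
E
```

```text
[ 21 172 182] [159 107  76] [ 14 105 156]Traceback (most recent call last):
  File "<stdin>", line 10, in <module>
  File "h.py", line 18, in cloud
    v,u=np.nonzero(mask&(d>0)); return bydepth(n,np.c_[u,v],d[v,u]),np.c_[u,v]
                                       ~~~~~~~^^^^^^^^^^^^^^^^^^^^^
  File "h.py", line 12, in bydepth
    o,d=ray(n,uv); return o+d*np.asarray(dep).reshape(-1,1)
        ~~~^^^^^^
  File "h.py", line 6, in ray
    x=cv2.undistortPoints(uv,c["intrinsics"],c["D"]).reshape(-1,2)
      ~~~~~~~~~~~~~~~~~~~^^^^^^^^^^^^^^^^^^^^^^^^^^^
cv2.error: OpenCV(4.12.0) /io/opencv/modules/calib3d/src/undistort.dispatch.cpp:347: error: (-215:Assertion failed) CV_IS_MAT(_src) && CV_IS_MAT(_dst) && (_src->rows == 1 || _src->cols == 1) && (_dst->rows == 1 || _dst->cols == 1) && _src->cols + _src->rows - 1 == _dst->rows + _dst->cols - 1 && (CV_MAT_TYPE(_src->type) == CV_32FC2 || CV_MAT_TYPE(_src->type) == CV_64FC2) && (CV_MAT_TYPE(_dst->type) == CV_32FC2 || CV_MAT_TYPE(_dst->type) == CV_64FC2) in function 'cvUndistortPointsInternal'
```

```bash
sleep 1
python3 - <<'E'
from h import *
np.set_printoptions(suppress=True,precision=4)
for n,(a,b,c,e) in dict(top=(170,115,290,225),side=(160,180,300,290)).items():
    z=np.load(f"pics/{n}0.npz");p,d=z["p"],z["d"]
    cv2.imwrite(f"pics/{n}crop.png",cv2.resize(p[b:e,a:c,::-1],None,fx=5.2,fy=5.2,interpolation=cv2.INTER_CUBIC))
    H=hsv(p).astype(int); box=np.zeros(d.shape,bool);box[b:e,a:c]=1
    yel=box&(H[...,0]>=18)&(H[...,0]<30)&(H[...,1]>140)&(H[...,2]>90)
    red=box&((H[...,0]<8)|(H[...,0]>172))&(H[...,1]>140)&(H[...,2]>50)
    for k,m in (("yel",yel),("red",red)):
        if not (m&(d>0)).any(): print(k,0);continue
        P,uv=cloud(n,m,d) 
        if k=="yel": s=P[:,2]>.08; P=P[s];uv=uv[s]
        print(n,k,len(P),np.percentile(P,[2,50,98],axis=0).round(3).tolist(), uv.min(0),uv.max(0))
        c_=P.mean(0);w,v=np.linalg.eigh(np.cov(P.T));print(v[:,2],c_)
    if n=="top":
        P,uv=cloud(n,box,d)
        for lo,hi in((.122,.134),(.137,.150)):
            s=(P[:,2]>lo)&(P[:,2]<hi); print(lo,s.sum(),P[s].min(0),P[s].max(0),P[s].mean(0),uv[s].min(0),uv[s].max(0))
E
```

```text
top yel 360 [[0.493, -0.09, 0.106], [0.518, -0.031, 0.11], [0.538, 0.032, 0.114]] [222 182] [272 200]
[-0.218   0.9759 -0.0038] [ 0.5182 -0.0309  0.1098]
top red 68 [[0.641, 0.067, 0.168], [0.646, 0.085, 0.202], [0.652, 0.102, 0.216]] [199 137] [214 142]
[-0.033   0.5569  0.8299] [0.6467 0.0851 0.1984]
0.122 103 [0.4925 0.0258 0.122 ] [0.6931 0.0675 0.1335] [0.5996 0.044  0.1278] [215 128] [230 199]
0.137 173 [0.6449 0.0282 0.1373] [0.7011 0.0726 0.148 ] [0.6822 0.0507 0.1414] [213 124] [229 144]
side yel 295 [[0.487, -0.093, 0.092], [0.512, -0.013, 0.109], [0.623, 0.067, 0.112]] [207 204] [265 236]
[-0.0944  0.9945 -0.0463] [ 0.5144 -0.0097  0.1066]
side red 82 [[0.639, -0.182, 0.0], [0.642, 0.093, 0.193], [0.91, 0.106, 0.216]] [188 193] [199 206]
[-0.6066  0.6443  0.4658] [0.6593 0.0759 0.1813]
```

```bash
sleep 1
```

```text
(no output)
```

View pics/sidecrop.png

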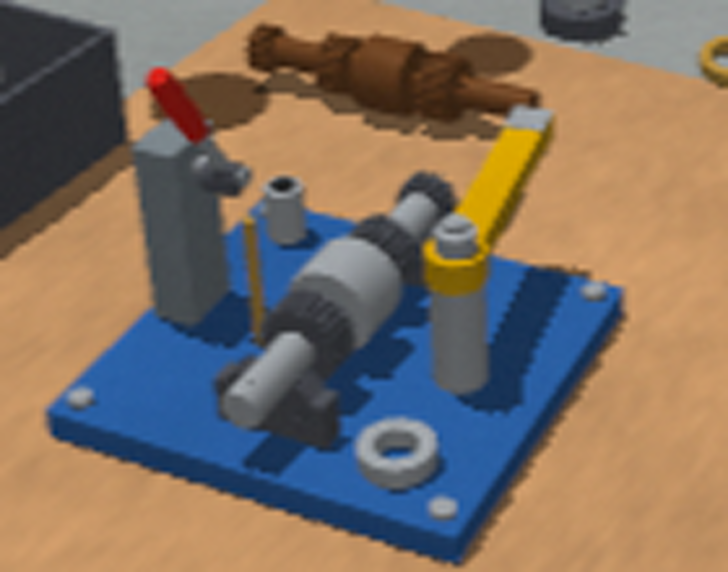

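```bash
cat >> h.py <<'E'
FC=np.array([.578,.0416]);YAW=np.deg2rad(4.37)
def F(x,y,z):
    c,s=np.cos(YAW),np.sin(YAW); x,y=x/1e3,y/1e3
    return np.array([FC[0]+c*x-s*y,FC[1]+s*x+c*y,z/1e3])
def toF(P):
    c,s=np.cos(YAW),np.sin(YAW);a=np.asarray(P)[...,:2]-FC
    return np.stack([a[...,0]*c+a[...,1]*s,-a[...,0]*s+a[...,1]*c],-1)*1e3
E
python3 - <<'E'
from h import *
np.set_printoptions(suppress=True,precision=2)
t=1.427;l=.59
pts=[F(-75,0,128),F(-75+163*np.cos(t),-163*np.sin(t),110),F(72,0,124),F(72,105*np.sin(l),124+105*np.cos(l)),F(48,17,108),F(130,120,20),F(130,-120,20),F(-130,120,20),F(-130,-120,20),F(122,22,142),F(92,-22,142)]
for n,(a,b,c,e) in dict(top=(170,115,290,225),side=(160,180,300,290)).items():
    z=np.load(f"pics/{n}0.npz");p,d=z["p"],z["d"]
    im=cv2.resize(np.ascontiguousarray(p[b:e,a:c,::-1]),None,fx=5,fy=5,interpolation=cv2.INTER_CUBIC)
    for q in proj(n,pts): cv2.circle(im,tuple(int(v) for v in ((q-[a,b]+.5)*5)),4,(255,0,255),1)
    cv2.imwrite(f"pics/{n}ov.png",im)
    if n=="top":
        box=np.zeros(d.shape,bool);box[185:205,215:240]=1
        P,uv=cloud(n,box,d);s=(P[:,2]>.122)&(P[:,2]<.134);print(s.sum(),P[s].mean(0)*1e3,(P[s].min(0)+P[s].max(0))*500,F(-75,0,128)*1e3)
E
```

```text
38 [502.65  36.56 126.19] [502.39  35.63 127.75] [503.22  35.89 128.  ]
```

```bash
python3 -c "
import cv2,numpy as np
a=cv2.imread('pics/topov.png');b=cv2.imread('pics/sideov.png');print(a.shape,b.shape)"
```

```text
(550, 600, 3) (550, 700, 3)
```

View pics/topov.png

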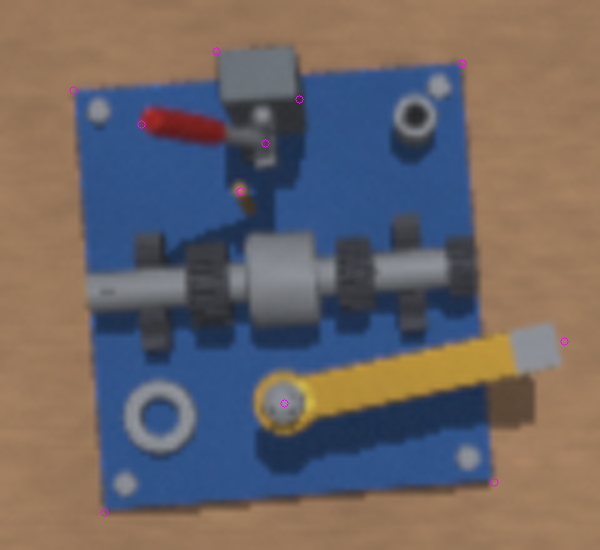

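View pics/sideov.png

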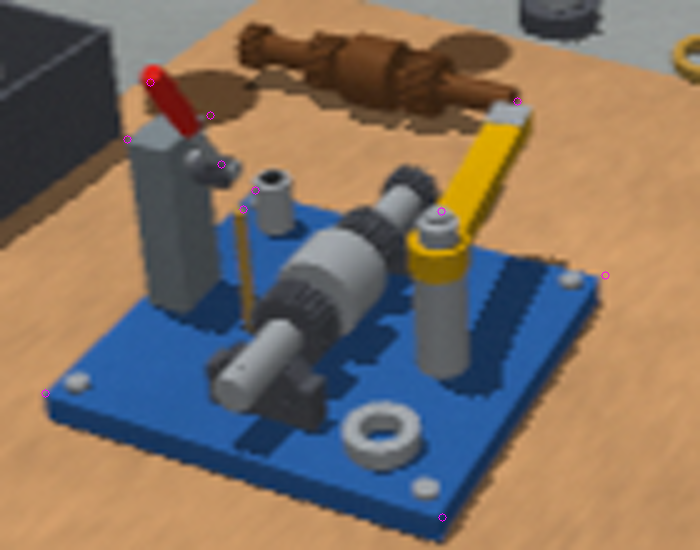

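```bash
python3 - <<'E'
from h import *
np.set_printoptions(suppress=True,precision=1)
def T(t,gap=0,r=80,hx=9.5,hy=15):
    s=np.array([np.cos(t),-np.sin(t)]);n=np.array([np.sin(t),np.cos(t)])
    q=np.array([-75,0])+r*s-n*(12.5+hx*n[0]+hy*n[1]+gap); return q
a=T(1.43,14); print("start",a,F(*a,97)*1e3)
prev=None
for t in np.r_[np.arange(1.4,-.01,-.1)]:
    a=T(t);w=F(*a,97)*1e3; print(round(t,2),a,w, None if prev is None else w-prev);prev=w
E
```

```text
start [-101.4  -84.5] [483.3 -50.4  97. ]
1.4 [-85.5 -83. ] [499.1 -47.7  97. ] None
1.3 [-78.3 -84. ] [506.3 -48.1  97. ] [ 7.2 -0.4  0. ]
1.2 [-71.  -84.3] [513.6 -47.8  97. ] [7.4 0.2 0. ]
1.1 [-63.5 -83.9] [521.1 -46.9  97. ] [7.5 0.9 0. ]
1.0 [-55.8 -82.8] [528.6 -45.2  97. ] [7.5 1.7 0. ]
0.9 [-48.2 -80.9] [536.1 -42.7  97. ] [7.5 2.5 0. ]
0.8 [-40.6 -78.1] [543.5 -39.4  97. ] [7.3 3.3 0. ]
0.7 [-33.2 -74.6] [550.6 -35.3  97. ] [7.1 4.1 0. ]
0.6 [-26.1 -70.1] [557.4 -30.3  97. ] [6.8 5.  0. ]
0.5 [-19.3 -64.9] [563.7 -24.6  97. ] [6.3 5.8 0. ]
0.4 [-13.  -58.8] [569.5 -18.   97. ] [5.8 6.5 0. ]
0.3 [ -7.3 -52. ] [574.6 -10.8  97. ] [5.1 7.3 0. ]
0.2 [ -2.4 -44.4] [579.   -2.9  97. ] [4.4 7.9 0. ]
0.1 [  1.8 -36.2] [582.5   5.6  97. ] [3.5 8.5 0. ]
-0.0 [  5.  -27.5] [585.1  14.6  97. ] [2.6 8.9 0. ]
```

>>> {"name": "play_rows", "arguments": {
  "series": [
    {"x": 10,"y": 15,"z": 10,"az": -0.085,"hand": 0},
    {"x": 20,"y": 38,"az": -0.085,"hand": 0},
    {"x": 20,"y": 38,"az": -0.085,"hand": 0},
    {"x": 20,"y": 38,"hand": 0},
    {"x": 20,"y": 38,"hand": 0},
    {"x": 20,"y": 38,"hand": 0},
    {"x": 20,"y": 38,"hand": 0},
    {"x": 20,"y": 38,"hand": 0},
    {"x": 20,"y": 38,"hand": 0},
    {"x": 20,"y": 38,"hand": 0},
    {"x": 20,"y": 38,"hand": 0},
    {"x": 20,"y": 38,"hand": 0}
  ]
}}

```text
$.series[0]: bad value
```

>>> {"name": "play_rows", "arguments": {
  "series": [
    {"x": 10,"y": 15,"z": 10,"ax": 0,"ay": 0,"az": -0.085,"hand": 0}
  ]
}}

```text
time: 0.18
tool_pos: [0.2103, -0.5767, 0.2298]
tool_rot: [-3.115, -0.382, 0.004]
force: [0.7, -0.3, -0.1]
width: 0.085
```

```bash
python3 -c "
from rig import monitor;o=monitor.get_obs();print(o['time'],o['tool_pos'],o['tool_rot'],o['width'])"
```

```text
0.1833 [ 0.21034672 -0.57669909  0.22979556] [-3.11483616 -0.38203995  0.0043654 ] 0.08500866483850314
```

>>> {"name": "play_rows", "arguments": {
  "series": [
    {"x": 20,"y": 38,"z": 0,"ax": 0,"ay": 0,"az": -0.085,"hand": 0},
    {"x": 20,"y": 38,"z": 0,"ax": 0,"ay": 0,"az": -0.085,"hand": 0},
    {"x": 20,"y": 38,"z": 0,"ax": 0,"ay": 0,"az": 0,"hand": 0},
    {"x": 20,"y": 38,"z": 0,"ax": 0,"ay": 0,"az": 0,"hand": 0},
    {"x": 20,"y": 38,"z": 0,"ax": 0,"ay": 0,"az": 0,"hand": 0},
    {"x": 20,"y": 38,"z": 0,"ax": 0,"ay": 0,"az": 0,"hand": 0},
    {"x": 20,"y": 38,"z": 0,"ax": 0,"ay": 0,"az": 0,"hand": 0},
    {"x": 20,"y": 38,"z": 0,"ax": 0,"ay": 0,"az": 0,"hand": 0},
    {"x": 20,"y": 38,"z": 0,"ax": 0,"ay": 0,"az": 0,"hand": 0},
    {"x": 20,"y": 38,"z": 0,"ax": 0,"ay": 0,"az": 0,"hand": 0},
    {"x": 20,"y": 38,"z": 0,"ax": 0,"ay": 0,"az": 0,"hand": 0},
    {"x": 20,"y": 38,"z": 0,"ax": 0,"ay": 0,"az": 0,"hand": 0}
  ]
}}

```text
time: 1.18
tool_pos: [0.4468, -0.1315, 0.2326]
tool_rot: [3.139, 0.12, 0.0]
force: [0.8, -0.6, 0.5]
width: 0.0084
```

>>> {"name": "play_rows", "arguments": {
  "series": [
    {"x": 12,"y": 27,"z": 0,"ax": 0,"ay": 0,"az": 0,"hand": 0},
    {"x": 12,"y": 27,"z": 0,"ax": 0,"ay": 0,"az": 0,"hand": 0},
    {"x": 8,"y": 20,"z": -20,"ax": 0,"ay": 0,"az": 0,"hand": 0},
    {"x": 0,"y": 0,"z": -30,"ax": 0,"ay": 0,"az": 0,"hand": 0},
    {"x": 0,"y": 0,"z": -30,"ax": 0,"ay": 0,"az": 0,"hand": 0},
    {"x": 0,"y": 0,"z": -20,"ax": 0,"ay": 0,"az": 0,"hand": 0},
    {"x": 0,"y": 0,"z": 0,"ax": 0,"ay": 0,"az": 0,"hand": 0}
  ]
}}

```text
time: 1.77
tool_pos: [0.4756, -0.0591, 0.1285]
tool_rot: [-3.138, -0.121, 0.011]
force: [-1.2, 0.7, -0.9]
width: 0.0002
```

```bash
cat > look.py <<'E'
import sys
from rig import grab_frame,monitor
from h import *
t=sys.argv[1]
o=monitor.get_obs();print(o['time'],o['tool_pos']*1e3,o['force'],o['width'],toF(o['tool_pos']))
ims=[]
for n,(a,b,c,e) in dict(top=(160,105,300,235),side=(160,160,300,290)).items():
    p,d=grab_frame(n);np.savez(f"pics/{n}{t}.npz",p=p,d=d);ims.append(cv2.resize(p[b:e,a:c,::-1],None,fx=2.85,fy=2.85,interpolation=cv2.INTER_CUBIC))
cv2.imwrite(f"pics/v{t}.png",np.hstack(ims))
E
python3 look.py 1
```

```text
1.7667 [475.64412907 -59.13734095 128.48772407] [-1.23875854  0.74373943 -0.92917918] 0.00018104710292726105 [-109.7341798   -92.64526949]
```

```bash
sleep 1
```

```text
(no output)
```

View pics/v1.png

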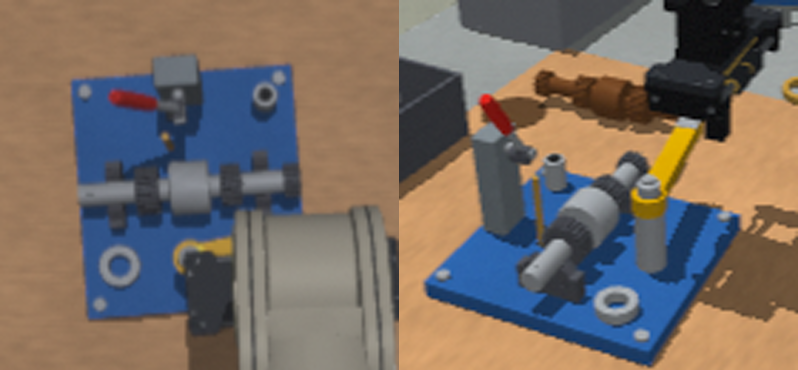

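>>> {"name": "play_rows", "arguments": {
  "series": [
    {"x": 2,"y": 8,"z": -15,"ax": 0,"ay": 0,"az": 0,"hand": 0},
    {"x": 2,"y": 0,"z": -16,"ax": 0,"ay": 0,"az": 0,"hand": 0},
    {"x": 0,"y": 0,"z": 0,"ax": 0,"ay": 0,"az": 0,"hand": 0},
    {"x": 0,"y": 0,"z": 0,"ax": 0,"ay": 0,"az": 0,"hand": 0}
  ]
}}

```text
time: 2.2
tool_pos: [0.4829, -0.0516, 0.1027]
tool_rot: [3.139, 0.121, 0.001]
force: [0.3, -0.5, 0.3]
width: 0.0004
```

>>> {"name": "play_rows", "arguments": {
  "series": [
    {"x": 4,"y": 0,"z": -5,"ax": 0,"ay": 0,"az": 0,"hand": 0},
    {"x": 5,"y": 0,"z": 0,"ax": 0,"ay": 0,"az": 0,"hand": 0},
    {"x": 5,"y": 0,"z": 0,"ax": 0,"ay": 0,"az": 0,"hand": 0},
    {"x": 5,"y": 0,"z": 0,"ax": 0,"ay": 0,"az": 0,"hand": 0},
    {"x": 5,"y": 0,"z": 0,"ax": 0,"ay": 0,"az": 0,"hand": 0}
  ]
}}

```text
time: 2.62
tool_pos: [0.5068, -0.0514, 0.0968]
tool_rot: [3.139, 0.121, -0.001]
force: [-3.6, 0.3, 1.9]
width: 0.0002
```

>>> {"name": "play_rows", "arguments": {
  "series": [
    {"x": 7,"y": 0,"z": 0,"ax": 0,"ay": 0,"az": 0,"hand": 0},
    {"x": 7,"y": 1,"z": 0,"ax": 0,"ay": 0,"az": 0,"hand": 0},
    {"x": 7,"y": 2,"z": 0,"ax": 0,"ay": 0,"az": 0,"hand": 0},
    {"x": 7,"y": 2.5,"z": 0,"ax": 0,"ay": 0,"az": 0,"hand": 0},
    {"x": 7,"y": 3.5,"z": 0,"ax": 0,"ay": 0,"az": 0,"hand": 0},
    {"x": 7,"y": 4,"z": 0,"ax": 0,"ay": 0,"az": 0,"hand": 0},
    {"x": 6,"y": 5,"z": 0,"ax": 0,"ay": 0,"az": 0,"hand": 0}
  ]
}}

```text
time: 3.2
tool_pos: [0.5552, -0.0333, 0.0964]
tool_rot: [3.139, 0.12, -0.0]
force: [-2.1, -0.3, 0.0]
width: 0.0003
```

```bash
python3 look.py 2
```

```text
3.2 [555.20311753 -33.2710988   96.42953097] [-2.11824953 -0.30239315  0.0083793 ] 0.00033171569432262924 [-28.43555732 -72.91637927]
```

```bash
sleep 1
```

```text
(no output)
```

View pics/v2.png

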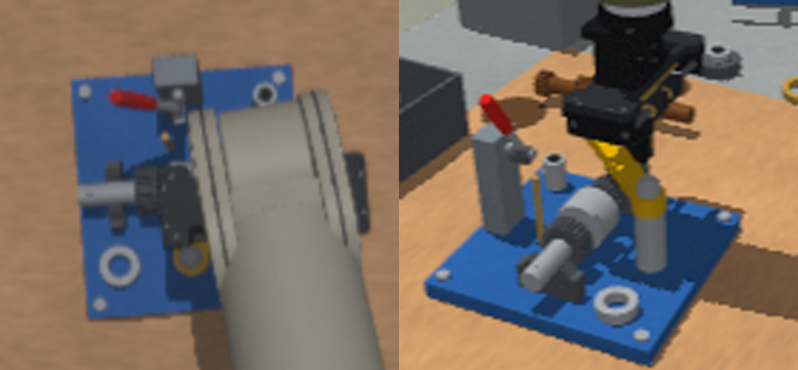

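The strap has swung to about 0.65 rad (side half, yellow from (640,200) to (600,150)), with the finger behind it; lever and socket are unmoved.

>>> {"name": "play_rows", "arguments": {
  "series": [
    {"x": 7,"y": 6,"z": 0,"ax": 0,"ay": 0,"az": 0,"hand": 0},
    {"x": 6,"y": 6.5,"z": 0,"ax": 0,"ay": 0,"az": 0,"hand": 0},
    {"x": 5,"y": 7,"z": 0,"ax": 0,"ay": 0,"az": 0,"hand": 0},
    {"x": 4,"y": 8,"z": 0,"ax": 0,"ay": 0,"az": 0,"hand": 0},
    {"x": 3.5,"y": 8,"z": 0,"ax": 0,"ay": 0,"az": 0,"hand": 0},
    {"x": 1,"y": 4,"z": 0,"ax": 0,"ay": 0,"az": 0,"hand": 0},
    {"x": 0,"y": 2,"z": 0,"ax": 0,"ay": 0,"az": 0,"hand": 0}
  ]
}}

```text
time: 3.88
tool_pos: [0.5818, 0.009, 0.0967]
tool_rot: [-3.139, -0.122, -0.002]
force: [1.2, -4.2, -2.8]
width: 0.0001
```

>>> {"name": "play_rows", "arguments": {
  "series": [
    {"x": 0.5,"y": 2,"z": 0,"ax": 0,"ay": 0,"az": 0,"hand": 0},
    {"x": 0,"y": 2,"z": 0,"ax": 0,"ay": 0,"az": 0,"hand": 0},
    {"x": 0,"y": 1,"z": 0,"ax": 0,"ay": 0,"az": 0,"hand": 0},
    {"x": 0,"y": 0,"z": 0,"ax": 0,"ay": 0,"az": 0,"hand": 0}
  ]
}}

```text
time: 4.22
tool_pos: [0.5818, 0.013, 0.0969]
tool_rot: [3.139, 0.12, 0.002]
force: [1.8, -2.0, -0.4]
width: 0.0002
```

>>> {"name": "play_rows", "arguments": {
  "series": [
    {"x": 0,"y": 1.5,"z": 0,"ax": 0,"ay": 0,"az": 0,"hand": 0},
    {"x": 0,"y": 1.5,"z": 0,"ax": 0,"ay": 0,"az": 0,"hand": 0},
    {"x": 0,"y": 0,"z": 0,"ax": 0,"ay": 0,"az": 0,"hand": 0}
  ]
}}

```text
time: 4.47
tool_pos: [0.5817, 0.0163, 0.0968]
tool_rot: [-3.139, -0.121, -0.001]
force: [2.6, -2.9, 0.7]
width: 0.0004
```

>>> {"name": "play_rows", "arguments": {
  "series": [
    {"x": 0,"y": 1.5,"z": 0,"ax": 0,"ay": 0,"az": 0,"hand": 0},
    {"x": 0,"y": 1.5,"z": 0,"ax": 0,"ay": 0,"az": 0,"hand": 0},
    {"x": 0,"y": 0,"z": 0,"ax": 0,"ay": 0,"az": 0,"hand": 0}
  ]
}}

```text
time: 4.72
tool_pos: [0.5815, 0.0195, 0.0967]
tool_rot: [-3.139, -0.121, -0.0]
force: [2.2, -2.5, 1.4]
width: 0.0001
```

```bash
python3 look.py 3
```

```text
4.7167 [581.53251982  19.52074541  96.6729509 ] [ 2.24980386 -2.52282291  1.37853295] 0.00010268616916437988 [  1.8398779  -22.28423274]
```

```bash
sleep 1
```

```text
(no output)
```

View pics/v3.png

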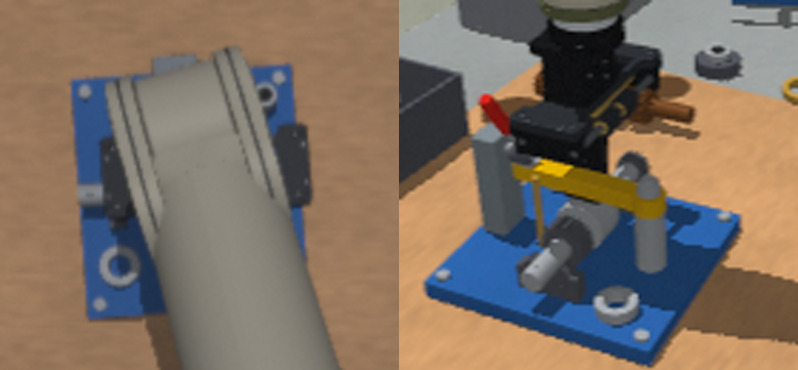

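```bash
cat > ang.py <<'E'
import sys
from h import *
t=sys.argv[1]
z=np.load(f"pics/side{t}.npz");p,d=z["p"],z["d"];H=hsv(p).astype(int)
m=(H[...,0]>=18)&(H[...,0]<30)&(H[...,1]>140)&(H[...,2]>60);m[:180]=0;m[290:]=0;m[:,:160]=0;m[:,300:]=0
P,uv=cloud("side",m,d);f=toF(P)
s=(P[:,2]>.106)&(P[:,2]<.115)&(f[:,0]>-55)
f=f[s];print(s.sum(),f.min(0),f.max(0))
for lo in range(-60,100,20):
    k=(f[:,0]>lo)&(f[:,0]<lo+20)
    if k.sum()>2: print(lo,k.sum(),np.percentile(f[k,1],[2,50,98]).round(1))
E
python3 ang.py 3
```

```text
214 [-54.59603923 -13.47600568] [82.97845965 25.32055881]
-60 29 [-9.5  4.1 14.5]
-40 38 [-9.   2.5 13.6]
-20 38 [-11.3   2.5  13.6]
0 36 [-12.7   1.6  11.7]
20 31 [-12.8   2.2  12.2]
40 34 [-11.2   2.   23.3]
60 6 [3.1 8.6 9.4]
```

>>> {"name": "play_rows", "arguments": {
  "series": [
    {"x": 0,"y": 1.5,"z": 0,"ax": 0,"ay": 0,"az": 0,"hand": 0},
    {"x": 0,"y": 1.5,"z": 0,"ax": 0,"ay": 0,"az": 0,"hand": 0},
    {"x": 0,"y": 0,"z": 0,"ax": 0,"ay": 0,"az": 0,"hand": 0}
  ]
}}

```text
time: 5.07
tool_pos: [0.5815, 0.0224, 0.0966]
tool_rot: [-3.139, -0.121, -0.0]
force: [1.9, -2.1, 0.1]
width: 0.0002
```

>>> {"name": "play_rows", "arguments": {
  "series": [
    {"x": 0,"y": 1.5,"z": 0,"ax": 0,"ay": 0,"az": 0,"hand": 0},
    {"x": 0,"y": 1.5,"z": 0,"ax": 0,"ay": 0,"az": 0,"hand": 0},
    {"x": 0,"y": 0,"z": 0,"ax": 0,"ay": 0,"az": 0,"hand": 0}
  ]
}}

```text
time: 5.32
tool_pos: [0.5815, 0.0228, 0.0966]
tool_rot: [3.136, 0.118, -0.001]
force: [1.0, -8.9, 1.2]
width: 0.0007
```

```bash
python3 look.py 4; python3 ang.py 4
```

```text
5.3167 [581.50532636  22.79053416  96.575658  ] [ 1.01922077 -8.93996513  1.22846388] 0.000675355949108267 [  2.06191147 -19.0218779 ]
217 [-53.69572777 -11.72107572] [78.63012152 23.44552236]
-60 33 [-8.3  6.6 15.6]
-40 36 [-9.3  4.8 14.6]
-20 34 [-9.3  4.4 14.8]
0 37 [-8.9  6.  15.2]
20 35 [-7.7  4.4 15.5]
40 34 [-6.3  8.  22. ]
60 8 [-6.4 12.3 15.1]
```

>>> {"name": "play_rows", "arguments": {
  "series": [
    {"x": 0,"y": 0,"z": 0,"ax": 0,"ay": 0,"az": 0,"hand": 0},
    {"x": 0,"y": 0,"z": 0,"ax": 0,"ay": 0,"az": 0,"hand": 0},
    {"x": 0,"y": -10,"z": 0,"ax": 0,"ay": 0,"az": 0,"hand": 0},
    {"x": 0,"y": -15,"z": 0,"ax": 0,"ay": 0,"az": 0,"hand": 0},
    {"x": 0,"y": 0,"z": 10,"ax": 0,"ay": 0,"az": 0,"hand": 0},
    {"x": 0,"y": 0,"z": 35,"ax": 0,"ay": 0,"az": 0,"hand": 0},
    {"x": 0,"y": 0,"z": 40,"ax": 0,"ay": 0,"az": 0,"hand": 0},
    {"x": 0,"y": 0,"z": 40,"ax": 0,"ay": 0,"az": 0,"hand": 0},
    {"x": 0,"y": 0,"z": 25,"ax": 0,"ay": 0,"az": 0,"hand": 0},
    {"x": 0,"y": 0,"z": 0,"ax": 0,"ay": 0,"az": 0,"hand": 0}
  ]
}}

```text
time: 6.25
tool_pos: [0.5835, 0.0019, 0.2536]
tool_rot: [-3.139, -0.123, -0.014]
force: [0.5, 0.7, 1.4]
width: 0.0003
```

```bash
python3 look.py 5; python3 ang.py 5; python3 - <<'E'
from h import *
z=np.load("pics/side5.npz");p,d=z["p"],z["d"];H=hsv(p).astype(int)
m=((H[...,0]<8)|(H[...,0]>172))&(H[...,1]>140)&(H[...,2]>50);m[:180]=0;m[230:]=0;m[:,:160]=0;m[:,230:]=0
P,uv=cloud("side",m,d);s=P[:,2]>.1;P=P[s];f=np.c_[toF(P),P[:,2]*1e3-124]
print(len(f),f.min(0),f.max(0),np.median(f,0)); print(np.median(np.arctan2(f[:,1],f[:,2])))
E
```

```text
6.25 [583.51543829   1.88927677 253.59440366] [0.4624899  0.65392221 1.35476513] 0.00033035866764209303 [  2.47356725 -40.01553529]
223 [-54.27814829 -12.15255259] [82.47068091 21.49172117]
-60 27 [-8.6  4.9 14.8]
-40 39 [-6.7  5.7 15.5]
-20 39 [-8.4  5.4 14.7]
0 38 [-9.2  5.9 16.2]
20 35 [-8.9  4.6 15.4]
40 39 [-9.3  5.9 21.1]
60 5 [12.2 13.8 14.9]
77 [ 63.36650763 -16.12542081  16.26653694] [122.89154875  60.41534512  92.2851918 ] [68.18985387 46.87889073 70.49635793]
0.597544303621515
```

```bash
sleep 1
```

```text
(no output)
```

View pics/v5.png

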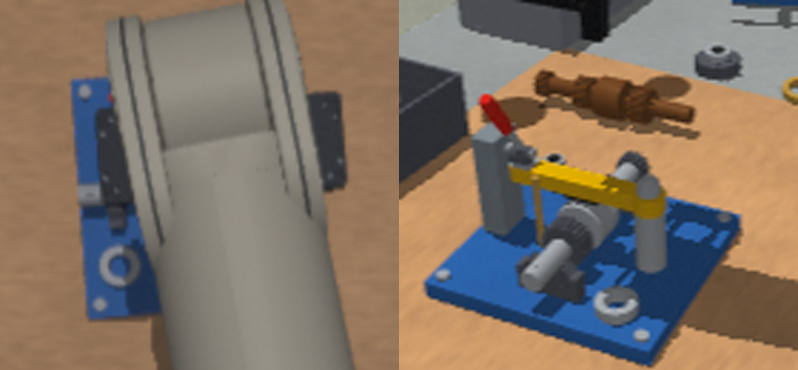

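Strap lies against the pin (side half, (535,178)) and the red lever is still up at (495,112), about 0.58 rad.

>>> {"name": "play_rows", "arguments": {
  "series": [
    {"x": 22,"y": 18,"z": 0,"ax": 0,"ay": 0,"az": 0,"hand": 0},
    {"x": 22,"y": 18,"z": 0,"ax": 0,"ay": 0,"az": 0,"hand": 0},
    {"x": 22,"y": 18,"z": 0,"ax": 0,"ay": 0,"az": 0,"hand": 0},
    {"x": 0,"y": 0,"z": -20,"ax": 0,"ay": 0,"az": 0,"hand": 0},
    {"x": 0,"y": 0,"z": -30,"ax": 0,"ay": 0,"az": 0,"hand": 0},
    {"x": 0,"y": 0,"z": -5,"ax": 0,"ay": 0,"az": 0,"hand": 0},
    {"x": 0,"y": 0,"z": 0,"ax": 0,"ay": 0,"az": 0,"hand": 0},
    {"x": 0,"y": 0,"z": 0,"ax": 0,"ay": 0,"az": 0,"hand": 0}
  ]
}}

```text
time: 7.02
tool_pos: [0.6471, 0.054, 0.1919]
tool_rot: [-3.139, -0.121, 0.002]
force: [0.2, 0.8, 1.0]
width: 0.0003
```

>>> {"name": "play_rows", "arguments": {
  "series": [
    {"x": 1,"y": 6,"z": 0,"ax": 0,"ay": 0,"az": 0,"hand": 0},
    {"x": 0,"y": 6,"z": 0,"ax": 0,"ay": 0,"az": 0,"hand": 0},
    {"x": 0,"y": 5,"z": 0,"ax": 0,"ay": 0,"az": 0,"hand": 0},
    {"x": 0,"y": 5,"z": 0,"ax": 0,"ay": 0,"az": 0,"hand": 0},
    {"x": 0,"y": 4,"z": -2,"ax": 0,"ay": 0,"az": 0,"hand": 0}
  ]
}}

```text
time: 7.43
tool_pos: [0.6486, 0.0801, 0.1904]
tool_rot: [3.138, 0.12, 0.001]
force: [-1.8, -3.8, 2.1]
width: 0.0006
```

>>> {"name": "play_rows", "arguments": {
  "series": [
    {"x": 0,"y": 4.5,"z": -3,"ax": 0,"ay": 0,"az": 0,"hand": 0},
    {"x": -0.5,"y": 4.5,"z": -3,"ax": 0,"ay": 0,"az": 0,"hand": 0},
    {"x": 0,"y": 4,"z": -4,"ax": 0,"ay": 0,"az": 0,"hand": 0},
    {"x": -0.5,"y": 4,"z": -4,"ax": 0,"ay": 0,"az": 0,"hand": 0},
    {"x": 0,"y": 3,"z": -4,"ax": 0,"ay": 0,"az": 0,"hand": 0},
    {"x": 0,"y": 3,"z": -4.5,"ax": 0,"ay": 0,"az": 0,"hand": 0},
    {"x": -0.5,"y": 3,"z": -5,"ax": 0,"ay": 0,"az": 0,"hand": 0}
  ]
}}

```text
time: 8.02
tool_pos: [0.6472, 0.1069, 0.1618]
tool_rot: [-3.139, -0.121, -0.001]
force: [0.0, 1.6, 3.8]
width: 0.0003
```

```bash
python3 look.py 6
```

```text
8.0167 [647.16516357 106.88636266 161.84831675] [3.32709104e-03 1.60846466e+00 3.80876835e+00] 0.0003072297942430706 [73.9387081  59.82638586]
```

```bash
sleep 1
```

```text
(no output)
```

View pics/v6.png

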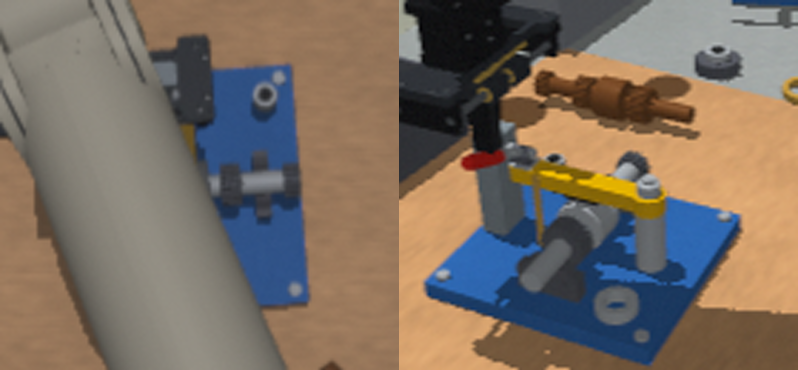

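The finger is on top of the lever grip at (485,150) and the lever is about 1.2 rad; strap still closed.

>>> {"name": "play_rows", "arguments": {
  "series": [
    {"x": 0,"y": 2,"z": -4,"ax": 0,"ay": 0,"az": 0,"hand": 0},
    {"x": 0,"y": 2,"z": -4,"ax": 0,"ay": 0,"az": 0,"hand": 0},
    {"x": 0,"y": 1,"z": -4,"ax": 0,"ay": 0,"az": 0,"hand": 0},
    {"x": 0,"y": 1,"z": -3,"ax": 0,"ay": 0,"az": 0,"hand": 0},
    {"x": 0,"y": 0,"z": 0,"ax": 0,"ay": 0,"az": 0,"hand": 0}
  ]
}}

```text
time: 8.53
tool_pos: [0.6467, 0.1125, 0.1462]
tool_rot: [-3.139, -0.121, 0.001]
force: [-0.5, 1.1, 0.7]
width: 0.0006
```

>>> {"name": "play_rows", "arguments": {
  "series": [
    {"x": 0,"y": 0,"z": -2,"ax": 0,"ay": 0,"az": 0,"hand": 0},
    {"x": 0,"y": 0,"z": -1.5,"ax": 0,"ay": 0,"az": 0,"hand": 0},
    {"x": 0,"y": 0,"z": -1.5,"ax": 0,"ay": 0,"az": 0,"hand": 0},
    {"x": 0,"y": 0,"z": 0,"ax": 0,"ay": 0,"az": 0,"hand": 0}
  ]
}}

```text
time: 8.87
tool_pos: [0.6471, 0.1122, 0.142]
tool_rot: [-3.139, -0.121, -0.001]
force: [-0.7, 1.2, 2.6]
width: 0.0005
```

>>> {"name": "play_rows", "arguments": {
  "series": [
    {"x": 0,"y": 0,"z": -1.5,"ax": 0,"ay": 0,"az": 0,"hand": 0},
    {"x": 0,"y": 0,"z": -1.5,"ax": 0,"ay": 0,"az": 0,"hand": 0},
    {"x": 0,"y": 0,"z": 0,"ax": 0,"ay": 0,"az": 0,"hand": 0},
    {"x": 0,"y": 0,"z": 0,"ax": 0,"ay": 0,"az": 0,"hand": 0}
  ]
}}

```text
time: 9.2
tool_pos: [0.6473, 0.1123, 0.1401]
tool_rot: [-3.139, -0.121, -0.002]
force: [-2.7, 1.8, 10.9]
width: 0.0004
```

>>> {"name": "play_rows", "arguments": {
  "series": [
    {"x": 0,"y": 0,"z": -1,"ax": 0,"ay": 0,"az": 0,"hand": 0},
    {"x": 0,"y": 0,"z": 0,"ax": 0,"ay": 0,"az": 0,"hand": 0},
    {"x": 0,"y": 0,"z": 0,"ax": 0,"ay": 0,"az": 0,"hand": 0}
  ]
}}

```text
time: 9.45
tool_pos: [0.6474, 0.1123, 0.14]
tool_rot: [3.139, 0.121, 0.003]
force: [-4.5, 0.9, 16.1]
width: 0.0004
```

>>> {"name": "play_rows", "arguments": {
  "series": [
    {"x": 0,"y": 0,"z": 10,"ax": 0,"ay": 0,"az": 0,"hand": 0},
    {"x": 0,"y": 0,"z": 25,"ax": 0,"ay": 0,"az": 0,"hand": 0},
    {"x": 0,"y": 0,"z": 35,"ax": 0,"ay": 0,"az": 0,"hand": 0},
    {"x": 0,"y": 0,"z": 35,"ax": 0,"ay": 0,"az": 0,"hand": 0},
    {"x": -10,"y": -38,"z": 10,"ax": 0,"ay": 0,"az": 0,"hand": 0},
    {"x": -10,"y": -38,"z": 0,"ax": 0,"ay": 0,"az": 0,"hand": 0},
    {"x": -10,"y": -38,"z": 0,"ax": 0,"ay": 0,"az": 0,"hand": 0},
    {"x": -10,"y": -38,"z": 0,"ax": 0,"ay": 0,"az": 0,"hand": 0},
    {"x": -10,"y": -38,"z": 0,"ax": 0,"ay": 0,"az": 0,"hand": 0},
    {"x": -10,"y": -38,"z": 0,"ax": 0,"ay": 0,"az": 0,"hand": 0},
    {"x": -10,"y": -38,"z": 0,"ax": 0,"ay": 0,"az": 0,"hand": 0},
    {"x": -10,"y": -38,"z": 0,"ax": 0,"ay": 0,"az": 0,"hand": 0}
  ]
}}

```text
time: 10.45
tool_pos: [0.5656, -0.1945, 0.2529]
tool_rot: [3.139, 0.119, -0.001]
force: [0.4, -0.1, -0.2]
width: 0.0005
```

>>> {"name": "play_rows", "arguments": {
  "series": [
    {"x": -10,"y": -30,"z": 0,"ax": 0,"ay": 0,"az": 0,"hand": 0},
    {"x": 0,"y": 0,"z": 0,"ax": 0,"ay": 0,"az": 0,"hand": 0},
    {"x": 0,"y": 0,"z": 0,"ax": 0,"ay": 0,"az": 0,"hand": 0},
    {"x": 0,"y": 0,"z": 0,"ax": 0,"ay": 0,"az": 0,"hand": 0}
  ]
}}

```text
time: 10.78
tool_pos: [0.5569, -0.2216, 0.2528]
tool_rot: [-3.139, -0.12, 0.001]
force: [0.5, 0.7, -0.4]
width: 0.0008
```

```bash
python3 look.py 7; python3 ang.py 7; python3 - <<'E'
from h import *
for n in("side","top"):
    z=np.load(f"pics/{n}7.npz");p,d=z["p"],z["d"];H=hsv(p).astype(int)
    m=((H[...,0]<8)|(H[...,0]>172))&(H[...,1]>120)&(H[...,2]>50);m[:115]=0;m[240:]=0;m[:,:160]=0;m[:,240:]=0
    P,uv=cloud(n,m,d);s=(P[:,2]>.1)&(P[:,2]<.25);P=P[s];f=np.c_[toF(P),P[:,2]*1e3-124]
    print(n,len(f),np.percentile(f,[5,50,95],axis=0).round(1).tolist(),np.median(np.arctan2(f[:,1],f[:,2])))
E
```

```text
10.7833 [ 556.85491504 -221.64010586  252.84572815] [ 0.47698107  0.70774619 -0.37325264] 0.0007584130304405341 [ -41.14170801 -260.86361918]
222 [-53.91809172 -10.69814472] [82.40356958 21.16750992]
-60 31 [-9.9  6.1 16.3]
-40 37 [-10.2   4.6  14.1]
-20 38 [-9.4  5.7 15.1]
0 35 [-8.  4. 15.]
20 35 [-9.5  6.2 15.3]
40 40 [-9.   4.7 21. ]
60 5 [11.8 14.  15.7]
side 87 [[64.4, 50.8, 7.6], [67.8, 80.5, 14.2], [75.6, 105.0, 19.1]] 1.393234224998662
top 100 [[67.5, 48.1, 10.1], [72.1, 74.1, 15.1], [78.5, 99.8, 19.6]] 1.3669757908671119
```

```bash
sleep 1
```

```text
(no output)
```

View pics/v7.png

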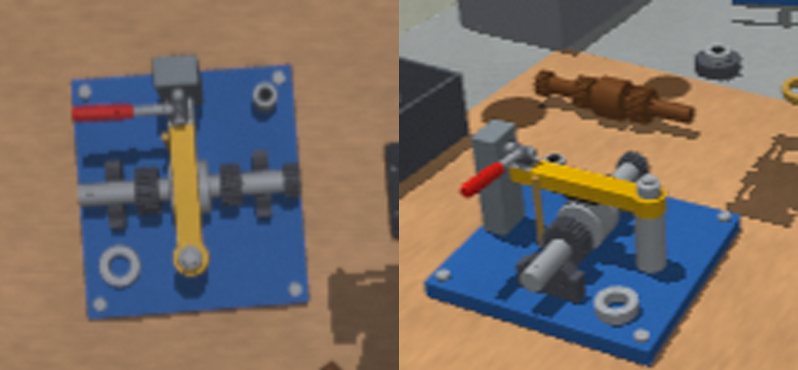

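Strap is closed on the pin (top half, (165,135)) and the lever is down (red, (75–130,112)). Ring (118,267) and socket (264,95) are unmoved, and the hand is well clear.

```bash
python3 - <<'E'
from h import *
a=np.load("pics/top0.npz")["p"];b=np.load("pics/top7.npz")["p"]
A,B=[cv2.cvtColor(x,cv2.COLOR_RGB2GRAY) for x in(a,b)]
for k,(u,v,r) in dict(ring=(202,198,10),socket=(253,139,8),wrench=(124,225,34),gear=(376,147,14),sync=(372,194,14),spray=(390,242,22)).items():
    t=A[v-r:v+r,u-r:u+r];w=B[v-r-8:v+r+8,max(u-r-8,0):u+r+8]
    _,s,_,l=cv2.minMaxLoc(cv2.matchTemplate(w,t,cv2.TM_CCOEFF_NORMED));print(k,round(s,3),l[0]-8,l[1]-8)
from rig import job
print(job.close_job())
E
```

```text
ring 0.999 0 0
socket 0.999 0 0
wrench 0.998 0 0
gear 0.153 -1 8
sync 0.14 -8 -8
spray 0.301 4 1
the job is handed in; nothing more can be done
None
```

The job is handed in. I closed the strap onto the brass stop pin with the side of the shut fingers, then pushed the cam lever down to its stop and drew the hand well clear; nothing was grasped.

- **Strap:** the push force jumped from about 3 N to 9 N and the finger stopped moving at the pin. The last pictures show the strap parallel to the fixture's x axis and touching the pin.
- **Lever:** it was still at about 0.6 rad when the strap closed. At the bottom the force rose to 16 N with no further movement. The points on top of the grip give 1.37 to 1.39 rad. Allowing for the grip's 8 mm radius, that is about 1.45 rad.
- **Shaft:** it still looks in place in the V-blocks in the last pictures. I did not measure its position separately.
- **Loose parts:** the bearing ring, socket and wrench match their starting images with no shift.
- **Check that failed:** the same comparison found no match for the loose gear, synchro ring and spray can. Most likely the parked arm was hiding them from the top camera. The loose gear, and the edge of the synchro ring, look in place in the last side view. The spray can is outside that crop and was not checked afterwards. The fingertips stayed above 220 mm on the way in and showed no contact force.

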